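# Refit the mill's knob and set the grind

## Robot

A 6-joint arm with a two-finger parallel gripper is mounted at the origin on the work surface. World frame = base frame: x ahead of the robot, y to its left, z up, the work surface at z = 0. Lengths are in mm, angles in rad, forces in N, time in s.
With the tool pointing down it reaches from about 350 to 875 mm from the base axis. Payload 4.2 kg.
Tool frame: the origin (TCP) lies midway between the tips of the shut fingers; the grasp point (between the pads) lies 19 mm behind it; z points along the fingers, y is the line along which they close (so a half turn about z gives the same grasp; the last joint's range is limited). The gripper opens to 85 mm and grips with 20 to 120 N. Pads are 22 mm wide; open, the fingers measure 114 mm over their backs; the gripper's body (76 mm by 85 mm) begins 54 mm behind the grasp point. The pads swing forward as they close: fully open they stand 13 mm farther back than shut.
Start: joints at [1.368, 0.385, 0.008, 0, -1.194, -0.259], TCP at [278.441, 559.526, 231.312] pointing down, gripper open.
Joint ranges: [-3.14, 3.14], [-1.21, 2.06], [-1.07, 1.41], [-3.16, 2.05], [-2.99, -0.16], [-3.1, 3.1]. Speed limits (rad/s): [2.79, 2.79, 3.14, 3.14, 3.14, 3.14].

## Interface

Orientations are given as a unit quaternion [x, y, z, w].
In Python, from bench import read_state, get_image, job_done gives the robot as it stands.
- The arm moves only by the shell command python3 -m jog 'ROWS'. ROWS is JSON, a list of rows, each a list of 3 entries, a list of its own where there are three numbers: the shift along the world's x, y, z scaled (see below), then the turn, a rotation vector about the world's x, y, z scaled (see below), then the gripper's target within -1 to 1 (shut at 1, half-way at 0, fully open at -1). In form: [[[x, y, z], [wx, wy, wz], claw], ...]. A call has 1 to 20 rows; each row is the pose to reach, as a shift and turn from the pose commanded when the call began; what a row does not reach only later rows make up. The controller multiplies each number of a shift by 10 cm and each number of a turn by 120 degrees. A row lasts 1/10 s, in which the tool goes at most 50 mm and 8.59 degrees, less where a joint would pass 70% of its speed; a pose out of reach is approached as far as the arm can. A call with a number of a shift or a turn outside -1 to 1 is refused whole. A call with a gripper value outside its range is refused whole. The fingers move at their own pace and stop on an object; the grip force is fixed at half the most. Time passes only in rows, so rows that repeat a pose let the fingers close. It gives the time, the measured TCP pose, the force, the opening and the grip force at its end, in the units of the state.
- read_state(): the state, without advancing time (a new reading comes with each control period).
- get_image(name): name is "scene" or "top" or "wrist"; returns a dict with "frame" (384x512x3 uint8, red, green, blue), "range_z" (384x512 float32, mm along the optical axis (not along the pixel's ray), 0 where there is no reading), "fx", "fy", "cx", "cy" (pixels), "R" (3x3) and "t" (3): a world point X has camera coordinates R X + t. Camera axes: x right, y down, z forward; pixel columns grow to the right and rows downward; lengths in mm; the calibration is good to about 2 mm. A picture is of the moment at which its call begins.
- job_done(): hands the job in; it is judged then, once.
The state is a dict: "clock": time; "joints": joint angles; "joint_vel": joint speeds; "joint_efforts": joint torques, N m; "position": TCP position; "ee_rot": TCP orientation; "contact_force": force on the tool from outside, world axes, zero at the start; "wrist_torque": the same for the moment, N m; "gripper_width": finger opening in mm; "grasp_force": force on a finger pad.
Only numpy, scipy, OpenCV 4.12 (cv2) and the standard library are available. Lean on these libraries where they do the work, as an engineer would, in place of code of your own. Each camera call takes 0.05 s, during which the arm holds its last target. There are 200 camera calls.

## Task

Put the loose copper knob back on the spice mill: fit its square bore over the square spindle and seat it fully home, upright on the shoulder. Then turn the spindle by the knob until the tip of the black pointer is over the red dot, and let go, leaving the knob on. Do not push the pointer or the spindle with the gripper, and leave everything else where it stands.

Things in the scene. Friction and masses are not known exactly. Their poses are not given: they have to be found in the camera images.
- knob: Loose copper-coloured grip knob, an upright bar with rounded ends: 72 long (its x), 28 wide (its y, the two flat sides to grip across), 40 tall, 130 g. A 16 x 16 square bore, its sides parallel to x and y, runs right through it vertically at its centre. Origin: centre of the underside; z up. It starts standing upright on the walnut board.
- mill: White round electric spice mill, fixed to the worktop, 149 across the black base and 140 above, flat grey dial on top at 80 height. Origin: centre of its underside, on the spindle's axis; z up.
- spindle: Upright steel spindle in the middle of the mill's dial. Origin on its axis at the flat shoulder (26 across, 94 above the worktop) on which the knob's underside must rest; z up, x along the black pointer. Above the shoulder a 14 x 14 square, sides along its x and y, 18 high, then stepped to 12 and 10 square, top at 24. The knob fits in any of four quarter turns with 0.16 rad play each way.
- pointer_tip (a point): Outer end of the black pointer, an arm 5 wide, 3 thick, fixed to the spindle, 54 from the axis, 10 below the shoulder. It and the spindle turn together stiffly (0.06 N m) and stay where left. Seen from above it starts 0.7 to 1.45 rad clockwise of the red dot, so turn it counter-clockwise; end stops lie 1.6 rad clockwise and 0.8 rad counter-clockwise of the dot.
- mark (a point): Centre of the red dot, 16 across, on the mill's dial, 54 from the spindle's axis.
- board: Low walnut shelf board on white enamelled steel brackets, fixed, 310 (x) by 440 (y), its top 72 above the worktop. Origin: under its centre, at worktop height. The knob, jar, crock, dispenser, scoop and lid stand on it.
- jar: Empty clear glass jar, open top, 80 across, 110 tall. Origin: centre of the underside. Not to be disturbed.
- crock: Stoneware crock with wooden lid, 96 across, 121 tall. Origin: centre of the underside. Not to be disturbed.
- dispenser: Push-top plastic spice dispenser, 51 across, 108 tall. Origin: centre of the underside. Not to be disturbed.
- scoop: Copper-toned aluminium scoop, a 48 wide 28 tall cup with a flat handle toward -x, 116 long. Origin: centre of the underside (of its whole length). Not to be disturbed.
- lid: Flat black silicone stretch lid, 84 across, 10 thick. Origin: centre of the underside. Not to be disturbed.
- mug: White mug on the worktop behind the mill, 80 across, 90 tall. Origin: centre of the underside. Not to be disturbed.
- tin: Green tin on the worktop, 60 across, 70 tall. Origin: centre of the underside. Not to be disturbed.
Things that resemble listed ones, but are neither listed nor needed, are in the scene too. Leave any purple look-alike of the knob alone.

How it is judged (in metres and radians):
On the way, in this order (a step that is already met when the one before it is completed fails the run):
1. the knob is seated fully home on the spindle before the pointer has come to the red dot (z of knob in the frame of spindle between -0.003 and 0.003 m and horizontal distance between knob and spindle below 0.004 m and angle between knob's own z axis and vertical below 0.07 rad and horizontal distance between pointer_tip and mark above 0.018 m), for 0.2 s.
2. the seated knob has turned the pointer's tip over the red dot (z of knob in the frame of spindle between -0.003 and 0.003 m and horizontal distance between knob and spindle below 0.004 m and angle between knob's own z axis and vertical below 0.07 rad and horizontal distance between pointer_tip and mark below 0.008 m), for 0.2 s.
At the end, for the whole second after the job is handed in: The knob rests on the spindle's shoulder (underside within 3 mm of it, within 4 mm of the axis, tilted less than 0.07 rad), let go and at rest, and the pointer's tip is within 8 mm of the red dot's centre (all of step 2 and linear speed of knob below 0.02 m/s); the robot touches nothing.
It fails at once if the gripper or arm pushes the pointer or the spindle directly (contact force between any of the fingers, the arm and spindle above 2 N).
It fails at once if another object is moved more than 30 mm or tipped (distance of any of jar, crock, dispenser, scoop, lid, mug, tin from where it was at the start of the episode above 0.03 m or angle between any of jar, crock, dispenser, scoop, lid, mug, tin's own z axis and vertical above 0.5 rad).
It also fails if it takes over 61 s, if anything falls off the work surface, if the arm or the gripper's body presses on something with over 40 N, if the wrist force passes 120 N, or if a joint passes its speed limit or range.

## Working session

There is one attempt and no reset: what is moved stays moved. The work goes in short steps, Python scripts to look and compute and a shell command to move; the robot and the scene stay as the last step left them, time stands still between calls to the robot, and variables do not carry over. Pictures are saved under pics/ and viewed, at most 10 in all, crops included, and the job is handed in when it is done.

```bash
mkdir -p pics; ls; cat > h.py <<'E'
import numpy as np, cv2
from bench import read_state, get_image, job_done
def save(im,n,crop=None,s=1):
    f=im["frame"][:,:,::-1]
    if crop: f=f[crop[1]:crop[3],crop[0]:crop[2]]
    cv2.imwrite("pics/"+n,cv2.resize(f,None,fx=s,fy=s,interpolation=cv2.INTER_CUBIC))
def plane(im,px,z):
    p=np.atleast_2d(px).astype(float)
    d=np.c_[(p[:,0]-im["cx"])/im["fx"],(p[:,1]-im["cy"])/im["fy"],np.ones(len(p))]@np.array(im["R"])
    c=-np.array(im["R"]).T@np.array(im["t"])
    return c+d*((z-c[2])/d[:,2])[:,None]
def depth(im):
    v,u=np.mgrid[:384,:512]; Z=im["range_z"]
    P=np.stack([(u-im["cx"])/im["fx"]*Z,(v-im["cy"])/im["fy"]*Z,Z],-1)
    return (P-np.array(im["t"]))@np.array(im["R"])
E
python3 - <<'E'
from h import *
a=get_image("top");b=get_image("scene")
np.savez("top.npz",**a)
cv2.imwrite("pics/t.png",cv2.resize(a["frame"][:,:,::-1],(800,600)))
cv2.imwrite("pics/s.png",cv2.resize(b["frame"][:,:,::-1],(800,600)))
print(a["R"],a["t"],a["fx"]);print(read_state())
E
```

```text
pics
[[ 0.00737807 -0.99996737  0.00328869]
 [-0.97299147 -0.00793777 -0.23070456]
 [ 0.23072314 -0.00149771 -0.97301829]] [ 46.00159165 504.90827067 956.63995624] 376.96130327584143
{'clock': 0.1, 'joints': array([ 1.36761111e+00,  3.85473560e-01,  6.80003927e-03, -4.11708771e-04,
       -1.19403711e+00, -2.58607199e-01]), 'joint_vel': array([-0.00129497, -0.00192878,  0.00293054,  0.00263832, -0.00068264,
       -0.00123265]), 'joint_efforts': array([-1.92573025e-04, -3.93322170e+01,  1.88929117e+01,  4.19787258e+00,
       -2.59780914e-03,  7.32697487e-06]), 'position': array([278.22677391, 559.08260018, 230.35282546]), 'ee_rot': array([ 9.73443849e-01, -2.28923831e-01, -1.64749798e-04,  9.62088270e-04]), 'contact_force': array([0.14858614, 0.01046708, 0.60448525]), 'wrist_torque': array([-0.00673027, -0.01571893, -0.01434402]), 'grasp_force': 0.0, 'gripper_width': 85.62018343521395}
```

View pics/t.png

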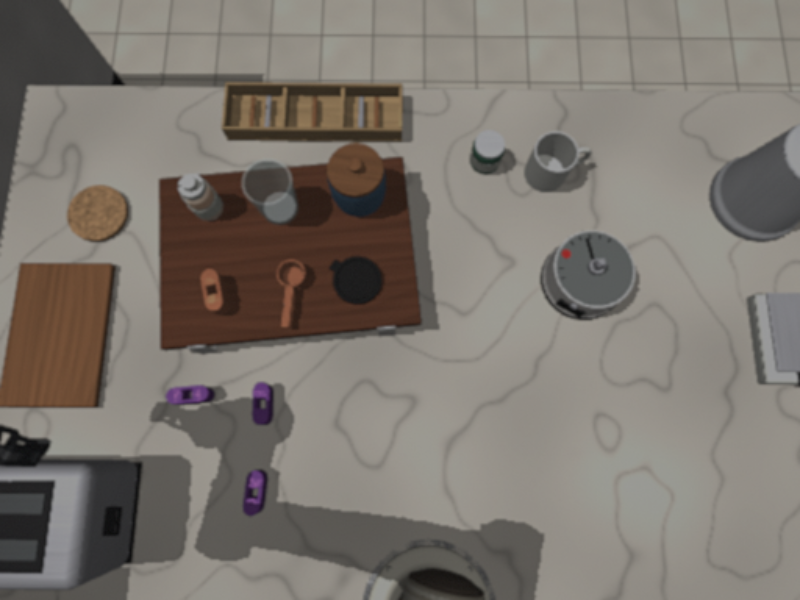

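View pics/s.png

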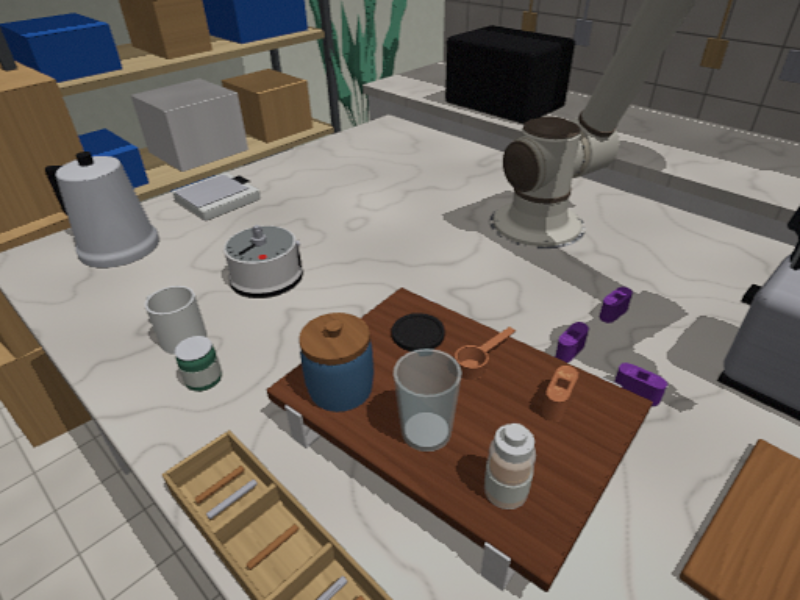

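The top view shows these knob candidates (800x600 px): the copper bar at (211,290), the copper scoop at (290,280), and purple look-alikes at (190,395), (262,403) and (255,492). I choose the copper bar with the square bore at (211,290). The mill's spindle is at about (600,265), the dot at (566,254) and the pointer tip at (589,238).

```bash
python3 - <<'E'
from h import *
a=dict(np.load("top.npz"))
f=a["frame"].astype(int);r,g,b=f[...,0],f[...,1],f[...,2]
D=depth(a)
def show(n,m,z):
    v,u=np.nonzero(m); P=plane(a,np.c_[u,v],z); print(n,len(u),u.mean(),v.mean(),P.mean(0)[:2].round(1), "depthmed",np.median(D[m],0).round(1)); return P
# knob top face by depth and colour
w=np.zeros(r.shape,bool); w[165:205,118:155]=1
m=w&(D[...,2]>104)&(D[...,2]<120)
P=show("knob",m,112)
rect=cv2.minAreaRect(P[:,:2].astype(np.float32));print(rect,cv2.boxPoints(rect).round(1).tolist())
h=w&(r<90)&m; show("bore?",h,112) if h.any() else 0
w=np.zeros(r.shape,bool); w[145:205,345:410]=1
m=w&(r>130)&(g<80)&(b<80); show("dot",m,80)
m=w&(D[...,2]>108);show("spin",m,118)
m=w&(D[...,2]>77)&(D[...,2]<88);P=show("dial",m,80);print(cv2.minEnclosingCircle(P[:,:2].astype(np.float32)))
m=w&(r<60)&(D[...,2]>76)&(D[...,2]<95);P=show("ptr",m,84)
print(np.c_[np.argwhere(m),P[:,:2].round(0)].astype(int).tolist()[:60])
save(a,"c1.png",(110,150,210,220),4);save(a,"c2.png",(335,135,415,210),8)
i=np.hstack([cv2.resize(cv2.imread("pics/c1.png"),(400,280)),cv2.resize(cv2.imread("pics/c2.png"),(300,280))]);cv2.imwrite("pics/c.png",i)
E
```

```text
knob 267 134.91385767790263 185.1310861423221 [506.9 359.6] depthmed [507.1 359.6 112.2]
((507.0224609375, 359.78466796875), (72.20160675048828, 29.5379695892334), 15.212166786193848) [[468.29998779296875, 364.6000061035156], [476.1000061035156, 336.1000061035156], [545.7000122070312, 355.0], [538.0, 383.5]]
bore? 10 136.4 187.6 [500.4 355.3] depthmed [508.  358.5 106.1]
dot 21 362.0 162.0 [ 584.1 -234.8] depthmed [ 583.8 -234.4   82. ]
spin 48 379.375 169.22916666666666 [ 552.8 -267.2] depthmed [ 553.5 -275.8  117.8]
dial 1926 379.55244029075806 171.84942886812047 [ 557.2 -280.2] depthmed [ 555.4 -278.8   81.3]
((558.1304931640625, -280.1876525878906), 70.21868896484375)
ptr 27 377.14814814814815 158.4814814814815 [ 593.1 -274.9] depthmed [ 593.4 -273.8   86.2]
[[152, 376, 611, -273], [153, 375, 609, -270], [153, 376, 609, -273], [154, 375, 606, -270], [154, 376, 606, -273], [155, 376, 603, -272], [155, 377, 603, -275], [156, 376, 600, -272], [156, 377, 600, -275], [157, 376, 597, -272], [157, 377, 597, -275], [158, 376, 594, -272], [158, 377, 594, -275], [158, 378, 594, -277], [159, 377, 592, -274], [159, 378, 592, -277], [160, 377, 589, -274], [160, 378, 589, -277], [161, 377, 586, -274], [161, 378, 586, -277], [162, 378, 583, -277], [162, 379, 583, -279], [163, 378, 580, -276], [163, 379, 580, -279], [164, 378, 578, -276], [164, 379, 578, -279], [165, 379, 575, -279]]
```

View pics/c.png

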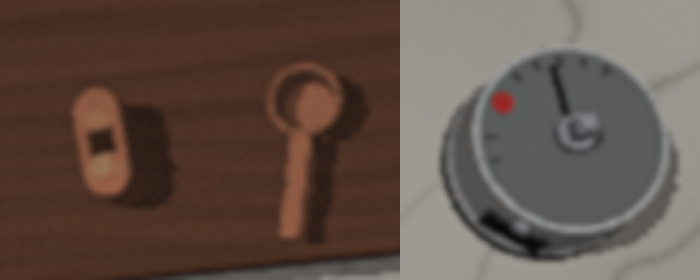

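The left crop shows an upright copper bar with a square bore at (103,140), so the choice is confirmed. The neighbour at (305,100) is the scoop. The right crop shows the spindle, the pointer at 11° and the dot at 60°. The knob is at (507,360), yaw 15°. I move over it next.

```bash
python3 -m jog '[[[0.5,-0.5,0],[0,0,0.07],-1],[[1,-1,0],[0,0,0.14],-1],[[1,-1,0],[0,0,0.174],-1],[[1,-1,0],[0,0,0.174],-1]]'
python3 -m jog '[[[0.5,-0.5,0],[0,0,0.07],-1],[[1,-0.99,0],[0,0,0.14],-1],[[1,-0.99,0],[0,0,0.174],-1],[[1,-0.99,0],[0,0,0.174],-1]]'
python3 -m jog '[[[0.29,0,0],[0,0,0],-1],[[0.29,0,0],[0,0,0],-1],[[0.29,0,0],[0,0,0],-1],[[0.29,0,0],[0,0,0],-1]]'
python3 - <<'E'
from h import *
a=get_image("wrist");np.savez("w1.npz",**a);save(a,"w1.png");s=read_state();print(s["joints"],s["position"],s["ee_rot"],-a["R"].T@a["t"],a["R"])
E
```

```text
clock: 0.5
position: [380.8, 455.9, 231.0]
ee_rot: [0.999, -0.051, -0.0, 0.001]
contact_force: [0.6, 0.6, 0.2]
gripper_width: 85.7
grasp_force: 0.0
clock: 0.9
position: [480.8, 357.2, 230.7]
ee_rot: [0.991, 0.131, -0.0, 0.001]
contact_force: [-0.6, 0.6, 0.9]
gripper_width: 85.4
grasp_force: 0.0
clock: 1.3
position: [506.5, 361.0, 231.0]
ee_rot: [0.991, 0.133, -0.0, 0.0]
contact_force: [-0.1, -0.6, -0.0]
gripper_width: 85.5
grasp_force: 0.0
[ 8.79043524e-01  3.79915173e-01  3.46554388e-04 -2.66677867e-04
 -1.19169760e+00  9.59952465e-01] [506.45134734 361.0456163  231.1956221 ] [ 9.91028649e-01  1.33649341e-01 -2.56682314e-04  6.82232216e-05] [574.34235398 379.882745   374.27280181] [[ 2.63615179e-01 -9.64627924e-01 -7.33601424e-05]
 [-9.25901652e-01 -2.53053328e-01  2.80481987e-01]
 [-2.70579321e-01 -7.38713850e-02 -9.59859286e-01]]
```

View pics/w1.png

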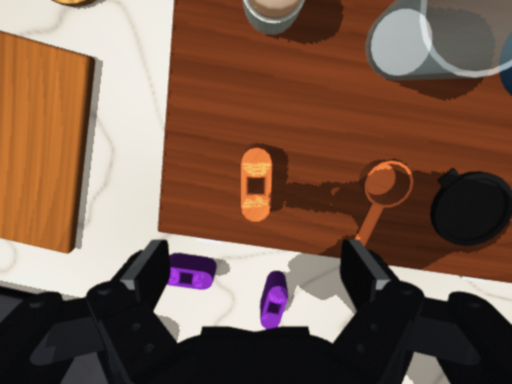

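The wrist view shows the knob at (256,185), nearly aligned with the image axis. The scoop is at (385,185), and two purple look-alikes are below at (190,270) and (274,300).

```bash
cat >> h.py <<'E'
def knobpose(a,box,ztop):
    """knob top face at height ztop: rect of copper/depth mask + bore contour"""
    D=depth(a); m=np.zeros((384,512),np.uint8); x0,y0,x1,y1=box
    m[y0:y1,x0:x1]=(abs(D[y0:y1,x0:x1,2]-ztop)<9)*255
    cs,hi=cv2.findContours(m,cv2.RETR_CCOMP,cv2.CHAIN_APPROX_NONE)
    for c in cs:
        if cv2.contourArea(c)>60:
            P=plane(a,c[:,0],ztop)[:,:2]; r=cv2.minAreaRect(P.astype(np.float32))
            print("contour",cv2.contourArea(c),np.round(r[0],1),np.round(r[1],1),round(r[2],1))
E
python3 - <<'E'
from h import *
a=dict(np.load("w1.npz")); knobpose(a,(225,130,290,235),112)
f=a["frame"].astype(int); w=np.zeros((384,512),bool); w[165:205,240:272]=1
print(np.median(depth(a)[150:160,250:262].reshape(-1,3),0))
g=cv2.cvtColor(a["frame"],cv2.COLOR_RGB2GRAY).astype(int); m=w&(f[...,0]<140)
n,l,st,ce=cv2.connectedComponentsWithStats(m.astype(np.uint8))
for i in range(1,n):
    if st[i,4]>20: print("bore",st[i],plane(a,ce[i],112),plane(a,ce[i],100))
E
```

```text
contour 1948.0 [507.7 360.7] [71.8 27.7] 14.5
contour 255.0 [507.9 361. ] [15.5 16.1] 15.3
[534.92506417 368.49517459 112.68902678]
bore [247 178  18  16 268] [[506.50199961 360.83816167 112.        ]] [[503.39803973 359.96679796 100.        ]]
bore [270 189   2  16  25] [[499.01306324 343.6009427  112.        ]] [[495.56645542 341.94090924 100.        ]]
```

```bash
python3 -m jog '[[[0.01,0,-0.4],[0,0,0],-1],[[0.01,0,-0.8],[0,0,0],-1],[[0.01,0,-1],[0,0,0],-1],[[0.01,0,-1],[0,0,0],-1]]'
python3 -m jog '[[[0,0,-0.3],[0,0,0],-1],[[0,0,-0.52],[0,0,0],-1],[[0,0,-0.52],[0,0,0],-1],[[0,0,-0.52],[0,0,0],0],[[0,0,-0.52],[0,0,0],1],[[0,0,-0.52],[0,0,0],1],[[0,0,-0.52],[0,0,0],1],[[0,0,-0.52],[0,0,0],1],[[0,0,-0.52],[0,0,0],1],[[0,0,-0.52],[0,0,0],1],[[0,0,-0.52],[0,0,0],1]]'
```

```text
clock: 1.75
position: [506.0, 359.3, 127.8]
ee_rot: [0.991, 0.133, -0.003, 0.002]
contact_force: [0.5, -0.1, -0.5]
gripper_width: 85.6
grasp_force: 0.0
clock: 2.85
position: [509.1, 361.2, 80.8]
ee_rot: [0.991, 0.133, 0.001, -0.001]
contact_force: [-1.5, 0.2, 6.1]
gripper_width: 27.3
grasp_force: 60.3
```

```bash
python3 -m jog '[[[0,0,0.2],[0,0,0],1],[[0,0,0.5],[0,0,0],1],[[0,0,0.8],[0,0,0],1],[[0,0,1],[0,0,0],1],[[0,0,1],[0,0,0],1],[[0,0,1],[0,0,0],1],[[0,0,1],[0,0,0],1]]'
python3 - <<'E'
from h import *
a=get_image("wrist");np.savez("w2.npz",**a);save(a,"w2.png",(180,150,360,384),2.5);s=read_state();print(s["position"],s["ee_rot"],s["gripper_width"])
D=depth(a);print(D[200:384:12,256].round(0).tolist())
E
```

```text
clock: 3.55
position: [507.5, 359.7, 177.2]
ee_rot: [0.991, 0.133, -0.002, 0.001]
contact_force: [-0.5, -0.3, -1.1]
gripper_width: 27.5
grasp_force: 59.5
[507.64730635 359.78284763 177.27650242] [ 0.99111893  0.13296475 -0.00156785  0.00108844] 27.581851888079424
[[540.0, 369.0, 207.0], [536.0, 367.0, 210.0], [530.0, 366.0, 207.0], [526.0, 365.0, 210.0], [520.0, 363.0, 210.0], [515.0, 361.0, 209.0], [498.0, 357.0, 191.0], [498.0, 357.0, 202.0], [496.0, 357.0, 208.0], [491.0, 355.0, 210.0], [484.0, 353.0, 209.0], [517.0, 362.0, 254.0], [517.0, 363.0, 258.0], [518.0, 363.0, 262.0], [518.0, 363.0, 266.0], [517.0, 363.0, 269.0]]
```

View pics/w2.png

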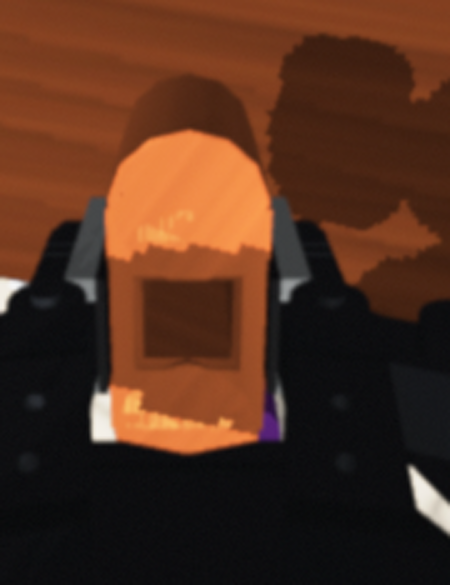

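The knob is held square and level; the bore centre is at crop (190,319), i.e. image (256,278). I carry it towards the mill, turning 94° clockwise for another quarter-turn fit, which keeps wrist range for the final turn.

```bash

python3 -m jog '[[[0.1,-0.4,0.3],[0,0,-0.05],1],[[0.1,-0.7,0.54],[0,0,-0.11],1],[[0.1,-1,0.54],[0,0,-0.16],1]]' | head -2
python3 -m jog '[[[0.1,-0.4,0],[0,0,-0.06],1],[[0.1,-0.8,0],[0,0,-0.12],1],[[0.1,-1,0],[0,0,-0.16],1]]' | head -2
python3 -m jog '[[[0.1,-0.4,0],[0,0,-0.06],1],[[0.1,-0.8,0],[0,0,-0.12],1],[[0.1,-1,0],[0,0,-0.16],1]]' | head -2
python3 -m jog '[[[0.1,-0.4,0],[0,0,-0.06],1],[[0.1,-0.8,0],[0,0,-0.12],1],[[0.1,-1,0],[0,0,-0.16],1]]' | head -2
python3 -m jog '[[[0.1,-0.4,0],[0,0,-0.06],1],[[0.1,-0.8,0],[0,0,-0.12],1],[[0.1,-1,0],[0,0,-0.146],1]]' | head -2
python3 -m jog '[[[0,-0.3,0],[0,0,0],1],[[0,-0.5,0],[0,0,0],1],[[0,-0.5,0],[0,0,0],1],[[0,-0.5,0],[0,0,0],1],[[0,-0.5,0],[0,0,0],1],[[0,-0.5,0],[0,0,0],1]]'
python3 - <<'E'
from h import *
a=get_image("wrist");np.savez("w3.npz",**a);save(a,"w3.png");s=read_state();print(s["joints"],s["position"],s["ee_rot"],s["gripper_width"],a["fx"])
E
```

```text
clock: 3.9
position: [520.0, 260.3, 235.9]
clock: 4.2
position: [527.6, 157.6, 232.0]
clock: 4.5
position: [537.6, 57.9, 231.9]
clock: 4.8
position: [547.6, -42.0, 231.8]
clock: 5.1
position: [557.7, -142.0, 231.6]
clock: 5.7
position: [558.5, -188.6, 233.1]
ee_rot: [0.772, -0.636, -0.0, 0.0]
contact_force: [0.3, -0.3, -1.3]
gripper_width: 27.1
grasp_force: 59.5
[-5.12581254e-02  3.23271206e-01 -7.94542285e-02 -1.01339669e-04
 -1.16828247e+00  2.44221957e-01] [ 558.50555662 -188.6354105   233.20915418] [ 7.71922784e-01 -6.35716290e-01 -1.12752470e-04  2.55200058e-05] 27.23403328669138 288.81495744033504
```

View pics/w3.png

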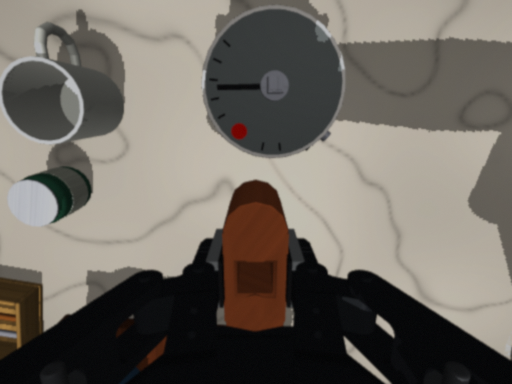

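The view shows the mill from above: shoulder and spindle at (275,86), pointer pointing left from there to (217,87), dot at (239,131), and the held knob with its bore at (255,278).

```bash
cat >> h.py <<'E'
def mill(a,box):
    f=a["frame"].astype(int);r,g,b=f[...,0],f[...,1],f[...,2];D=depth(a)
    x0,y0,x1,y1=box;w=np.zeros(r.shape,bool);w[y0:y1,x0:x1]=1
    m=w&(D[...,2]>75)&(D[...,2]<90);v,u=np.nonzero(m);P=plane(a,np.c_[u,v],80)[:,:2]
    c,R=cv2.minEnclosingCircle(P.astype(np.float32));print("dial",np.round(c,1),round(R,1),"z",np.median(D[m][:,2]))
    m=w&(r>120)&(g<80)&(b<80);v,u=np.nonzero(m);dot=plane(a,np.c_[u,v],80)[:,:2].mean(0);print("dot",dot.round(1),len(u))
    m=w&(D[...,2]>91)&(D[...,2]<150)
    for z0,z1,zz in((90,98,94),(107,122,115)):
        m=w&(D[...,2]>z0)&(D[...,2]<z1);v,u=np.nonzero(m)
        if len(u)>4:
            P=plane(a,np.c_[u,v],zz)[:,:2];q,R=cv2.minEnclosingCircle(P.astype(np.float32));print(zz,len(u),"circ",np.round(q,1),round(R,1),"mean",P.mean(0).round(1),"z",np.median(D[m][:,2]))
    P=plane(a,np.argwhere(w)[:,::-1],84)[:,:2]; d=np.linalg.norm(P-c,axis=1)
    k=(r[w]<40)&(d<56)&(d>16); Q=P[k]; 
    th=np.arctan2(*(Q-c).T[::-1]); med=np.median(th); Q=Q[abs(th-med)<.2]
    q=cv2.fitLine(Q.astype(np.float32),cv2.DIST_L2,0,.01,.01).ravel();s=np.sign(q[:2]@(Q.mean(0)-c));
    off=np.cross(q[:2]*s,np.array(c)-q[2:])
    print("ptr",len(Q),"yaw deg",np.degrees(np.arctan2(s*q[1],s*q[0])).round(1),"far",np.linalg.norm(Q-c,axis=1).max().round(1),"line off axis",off.round(2))
    e=dot-np.array(c);print("dot yaw",np.degrees(np.arctan2(e[1],e[0])).round(1),"r",np.linalg.norm(e).round(1))
E
python3 -W ignore - <<'E'
from h import *
a=dict(np.load("w3.npz"));mill(a,(195,0,355,165))
D=depth(a);x0,y0,x1,y1=215,200,295,325
g=a["frame"][y0:y1,x0:x1];D=D[y0:y1,x0:x1]
print("knobtop z",np.median(D[10:50,30:50,2]))
zt=264.7
for zt in (264.7,): knobpose(a,(215,195,295,330),zt)
print(g[60:100:2,40,0].tolist(), g[78,5:75:2,0].tolist())
T=read_state()["position"];print(T)
save(a,"w3c.png",(235,50,315,120),5)
E
```

```text
dial [ 557.8 -281.2] 69.6 z 81.25937505528537
dot [nan nan] 0
94 369 circ [ 557.7 -281.3] 13.0 mean [ 558.4 -280.4] z 94.68587451935238
115 303 circ [ 557.9 -280.7] 9.5 mean [ 558.  -280.8] z 117.36867661851512
ptr 252 yaw deg 11.9 far 56.0 line off axis -0.14
dot yaw nan r nan
knobtop z 265.00645029572763
contour 8599.0 [ 558.7 -192.8] [34.7 65.5] 11.0
contour 775.5 [ 558.1 -190.2] [15.5 11.9] 10.0
[93, 66, 53, 52, 52, 54, 55, 52, 52, 52, 55, 56, 52, 52, 52, 52, 57, 66, 90, 94] [14, 13, 74, 95, 96, 94, 92, 83, 70, 49, 53, 54, 55, 56, 56, 56, 54, 54, 53, 52, 51, 53, 53, 53, 53, 51, 47, 70, 74, 89, 91, 92, 94, 50, 14]
[ 558.50555662 -188.6354105   233.20915418]
```

View pics/w3c.png

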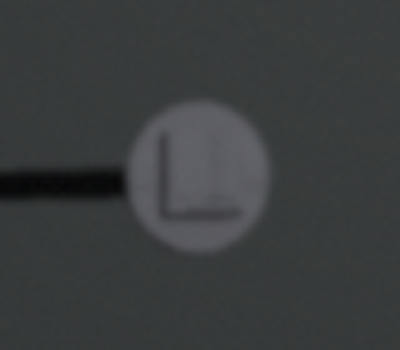

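The crop shows the shoulder circle centred at (200,176) with the spindle square inside it, aligned with the pointer. Next I work out the bore centre from its intensity edges, and the dot.

```bash
python3 -W ignore - <<'E'
from h import *
a=dict(np.load("w3.npz"));g=cv2.GaussianBlur(cv2.cvtColor(a["frame"],cv2.COLOR_RGB2GRAY),(3,3),0).astype(int)
print(g[254:304,255].tolist());print(g[278,222:290].tolist())
f=a["frame"].astype(int);r=f[...,0];print(f[131,239])
m=(r>2*f[...,1])&(r>70);m[:100]=0;m[160:]=0;m[:,:215]=0;m[:,265:]=0
v,u=np.nonzero(m);d=plane(a,np.c_[u,v],80).mean(0);e=d-[557.9,-281,80];print("dot",d,len(u),np.degrees(np.arctan2(e[1],e[0])),np.hypot(*e[:2]))
for zt in (264.7,):
  print(plane(a,[[255,y] for y in (260,262,264,292,294,296,298)],zt).round(1).tolist())
  print(plane(a,[[x,278] for x in (234,236,238,272,274,276)],zt).round(1).tolist())
E
```

```text
[57, 56, 56, 57, 57, 57, 55, 50, 41, 35, 33, 32, 32, 31, 31, 32, 32, 32, 33, 33, 32, 32, 32, 32, 32, 32, 33, 34, 34, 33, 32, 32, 32, 31, 31, 32, 32, 33, 35, 37, 41, 47, 53, 56, 56, 56, 56, 57, 56, 56]
[14, 24, 41, 53, 57, 57, 57, 57, 57, 56, 55, 53, 50, 47, 42, 35, 31, 31, 32, 33, 33, 33, 33, 34, 34, 34, 33, 33, 33, 33, 33, 32, 32, 32, 32, 32, 32, 31, 31, 31, 32, 32, 32, 32, 32, 32, 32, 32, 31, 29, 31, 37, 41, 43, 46, 50, 54, 55, 55, 56, 56, 57, 56, 48, 31, 17, 13, 14]
[113   3   1]
dot [ 582.90306091 -233.20675782   80.        ] 213 62.383660046132604 53.938363459183925
[[559.1, -196.1, 264.7], [558.9, -195.2, 264.7], [558.7, -194.2, 264.7], [556.1, -180.4, 264.7], [555.9, -179.4, 264.7], [555.7, -178.3, 264.7], [555.5, -177.3, 264.7]]
[[566.5, -185.6, 264.7], [565.7, -185.8, 264.7], [564.8, -186.0, 264.7], [550.1, -188.8, 264.7], [549.2, -189.0, 264.7], [548.3, -189.2, 264.7]]
```

```bash

python3 -m jog '[[[0,-0.4,0],[0,0,0.007],1],[[0,-0.8,0],[0,0,0.007],1],[[0.003,-0.935,0],[0,0,0.007],1],[[0.003,-0.935,-0.3],[0,0,0.007],1],[[0.003,-0.935,-0.6],[0,0,0.007],1],[[0.003,-0.935,-0.9],[0,0,0.007],1],[[0.003,-0.935,-1],[0,0,0.007],1],[[0.003,-0.935,-1],[0,0,0.007],1],[[0.003,-0.935,-1],[0,0,0.007],1],[[0.003,-0.935,-1],[0,0,0.007],1]]'
python3 -m jog '[[[0,0,-0.03],[0,0,0],1],[[0,0,-0.06],[0,0,0],1],[[0,0,-0.09],[0,0,0],1],[[0,0,-0.12],[0,0,0],1],[[0,0,-0.12],[0,0,0],1],[[0,0,-0.12],[0,0,0],1],[[0,0,-0.12],[0,0,0],1]]'
```

```text
clock: 6.75
position: [560.1, -283.2, 135.4]
ee_rot: [0.776, -0.63, 0.002, -0.001]
contact_force: [0.7, -0.3, -0.9]
gripper_width: 27.1
grasp_force: 59.6
clock: 7.45
position: [558.9, -283.0, 121.4]
ee_rot: [0.776, -0.631, 0.0, 0.0]
contact_force: [-0.2, 0.2, -1.9]
gripper_width: 27.3
grasp_force: 59.6
```

```bash

python3 -m jog '[[[0,0,-0.03],[0,0,0],1],[[0,0,-0.06],[0,0,0],1],[[0,0,-0.06],[0,0,0],1],[[0,0,-0.06],[0,0,0],1],[[0,0,-0.06],[0,0,0],1]]'
python3 -c "
from h import *
s=read_state();print(s['wrist_torque'],s['position'])"
```

```text
clock: 7.95
position: [558.8, -283.0, 115.3]
ee_rot: [0.776, -0.631, 0.0, 0.0]
contact_force: [0.8, -0.8, -0.5]
gripper_width: 27.2
grasp_force: 59.6
[-0.06863479  0.03427779 -0.02133972] [ 558.80198819 -283.00138409  115.34766958]
```

```bash

python3 -m jog '[[[0,0,-0.03],[0,0,0],1],[[0,0,-0.06],[0,0,0],1],[[0,0,-0.09],[0,0,0],1],[[0,0,-0.12],[0,0,0],1],[[0,0,-0.12],[0,0,0],1],[[0,0,-0.12],[0,0,0],1],[[0,0,-0.12],[0,0,0],1]]'
```

```text
clock: 8.65
position: [558.7, -283.0, 103.3]
ee_rot: [0.776, -0.631, -0.0, -0.0]
contact_force: [0.1, -0.1, -1.5]
gripper_width: 27.3
grasp_force: 59.9
```

```bash

python3 -m jog '[[[0,0,-0.01],[0,0,0],1],[[0,0,-0.02],[0,0,0],1],[[0,0,-0.02],[0,0,0],1],[[0,0,-0.02],[0,0,0],1]]'
python3 - <<'E'
from h import *
a=get_image("top");np.savez("t2.npz",**a);save(a,"t2.png",(330,120,430,220),5)
a=get_image("wrist");np.savez("w4.npz",**a);D=depth(a);print(D[200:330:10,256,2].round(1))
E
```

```text
clock: 9.05
position: [558.9, -283.0, 102.7]
ee_rot: [0.776, -0.63, 0.0, 0.0]
contact_force: [-1.2, 2.2, 4.8]
gripper_width: 27.4
grasp_force: 60.6
[133.6 134.3 134.2 134.7 135.  134.6 134.5 119.9 123.2 131.5 134.2 134.5
 135.4]
```

```bash

python3 -m jog '[[[0,0.001,0],[0,0,0.04],1],[[0.001,0.003,0],[0,0,0.08],1],[[0.002,0.005,0],[0,0,0.12],1],[[0.003,0.007,0],[0,0,0.16],1],[[0.003,0.009,0],[0,0,0.2],1],[[0.003,0.009,0],[0,0,0.2],1],[[0.003,0.009,0],[0,0,0.2],1]]'
python3 -W ignore - <<'E'
from h import *
a=get_image("wrist");np.savez("w5.npz",**a);b=get_image("top")
i=np.hstack([cv2.resize(a["frame"],(400,300)),cv2.resize(b["frame"][130:214,335:447],(400,300),interpolation=cv2.INTER_CUBIC)]);cv2.imwrite("pics/m.png",i[:,:,::-1])
s=read_state();print(s["wrist_torque"],s["joints"])
E
```

```text
clock: 9.85
position: [559.3, -282.5, 102.7]
ee_rot: [0.89, -0.456, 0.001, 0.0]
contact_force: [-2.0, 0.5, 5.8]
gripper_width: 27.0
grasp_force: 60.4
[0.12474043 0.59727232 0.10889745] [-0.20935709  0.49906078 -0.15402179  0.00104943 -0.91635974  0.83287382]
```

View pics/m.png

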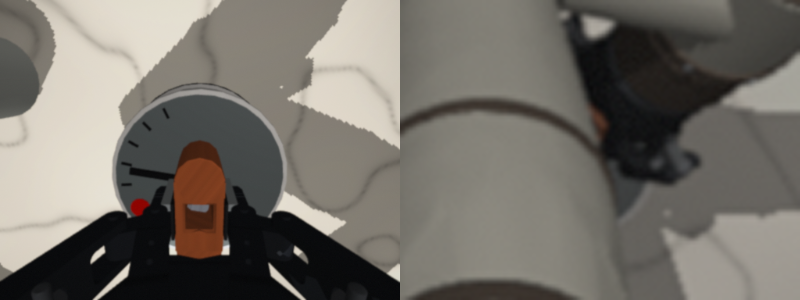

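The left half (wrist view) shows the knob seated with the steel spindle visible in its bore at (200,215). The pointer runs (175,178) to (130,172), and the dot at (140,207) is still visible. The top view on the right is blocked by the arm.

```bash
cat >> h.py <<'E'
def ptr(a):
    f=a["frame"].astype(int);c=np.array([557.9,-281.])
    v,u=np.mgrid[:384,:512];P=plane(a,np.c_[u.ravel(),v.ravel()],85.5)[:,:2].reshape(384,512,2)-c
    d=np.hypot(P[...,0],P[...,1]);D=depth(a)[...,2];th=np.degrees(np.arctan2(P[...,1],P[...,0]))
    m=(f.max(2)<45)&(d>26)&(d<56)&(D>77)&(D<92)
    n,l,st,ce=cv2.connectedComponentsWithStats(m.astype(np.uint8))
    for i in range(1,n):
        if st[i,4]>30:
            k=l==i;o=k&(d>38);print("dark",st[i],"r",d[k].min().round(),d[k].max().round(),"yaw",th[k].mean().round(1),"outer",th[o].mean().round(1) if o.any() else None)
    m=(f[...,0]>2*f[...,1])&(f[...,2]<60)&(f[...,0]>70)&(D>70)&(D<92)&(f[...,1]<30);vv,uu=np.nonzero(m)
    if len(uu): Q=plane(a,np.c_[uu,vv],80)[:,:2];print("dot",len(uu),Q.mean(0).round(1))
    return
E
python3 -c "
from h import *
ptr(dict(np.load('w3.npz')));ptr(dict(np.load('w5.npz')))"
python3 -m jog '[[[0.001,0.001,0],[0,0,0.04],1],[[0.002,0.002,0],[0,0,0.08],1],[[0.003,0.003,0],[0,0,0.12],1],[[0.005,0.005,0],[0,0,0.16],1],[[0.007,0.006,0],[0,0,0.2],1],[[0.007,0.006,0],[0,0,0.2],1],[[0.007,0.006,0],[0,0,0.2],1]]'
python3 -c "
from h import *
a=get_image('wrist');np.savez('w6.npz',**a);ptr(a)"
```

```text
dark [216  84  30   7 182] r 27.0 54.0 yaw 12.0 outer 12.0
dot 186 [ 582.7 -233.1]
dark [163 209  50  22 478] r 26.0 56.0 yaw 25.3 outer 25.1
dot 323 [ 584.  -232.2]
clock: 10.65
position: [559.8, -282.0, 102.7]
ee_rot: [0.965, -0.261, 0.0, 0.0]
contact_force: [-2.1, 0.9, 6.2]
gripper_width: 27.3
grasp_force: 60.5
dark [165 214  48  17 457] r 26.0 54.0 yaw 49.6 outer 49.5
dot 449 [ 582.3 -232.3]
```

```bash

python3 -m jog '[[[0.001,0,0],[0,0,0.04],1],[[0.002,0.001,0],[0,0,0.08],1],[[0.003,0.001,0],[0,0,0.108],1],[[0.003,0.001,0],[0,0,0.108],1],[[0.003,0.001,0],[0,0,0.108],1],[[0.003,0.001,0],[0,0,0.108],1]]'
python3 -c "
from h import *
a=get_image('wrist');np.savez('w7.npz',**a);ptr(a);save(a,'w7.png',(130,150,300,330),3)"
```

```text
clock: 11.3
position: [560.0, -281.7, 102.7]
ee_rot: [0.989, -0.15, 0.0, 0.0]
contact_force: [-2.7, 1.0, 6.3]
gripper_width: 26.9
grasp_force: 60.5
dark [166 215  47  16 441] r 26.0 54.0 yaw 62.5 outer 62.6
dot 361 [ 583.4 -231.8]
```

View pics/w7.png

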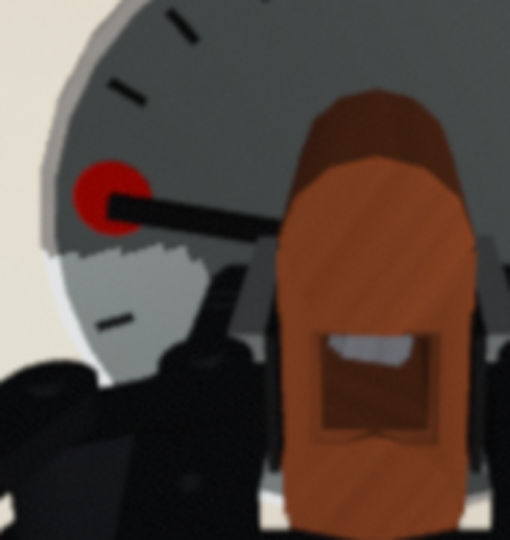

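The pointer tip at crop (110,207) lies on the red dot at (113,198), and the knob is seated. I release and withdraw straight up.

```bash

python3 -m jog '[[[0,0,0],[0,0,0],0.3],[[0,0,0],[0,0,0],0],[[0,0,0],[0,0,0],-0.5],[[0,0,0],[0,0,0],-1],[[0,0,0],[0,0,0],-1],[[0,0,0],[0,0,0],-1],[[0,0,0],[0,0,0],-1],[[0,0,0.2],[0,0,0],-1],[[0,0,0.5],[0,0,0],-1],[[0,0,0.8],[0,0,0],-1],[[0,0,1],[0,0,0],-1],[[0,0,1],[0,0,0],-1],[[0,0,1],[0,0,0],-1]]'
python3 -c "
from h import *
a=get_image('wrist');np.savez('w8.npz',**a);ptr(a);save(a,'w8.png');knobpose(a,(180,100,340,300),134)"
```

```text
clock: 12.65
position: [559.8, -281.2, 201.2]
ee_rot: [0.989, -0.15, 0.0, -0.0]
contact_force: [0.0, -0.3, -0.3]
gripper_width: 85.2
grasp_force: 0.0
dark [199 177  30  10 158] r 26.0 53.0 yaw 62.2 outer 62.2
dot 131 [ 583.  -232.3]
contour 2907.5 [ 558.5 -281.2] [28.  72.2] 71.7
contour 342.5 [ 559.2 -281.6] [16.3 13.8] 72.7
```

View pics/w8.png

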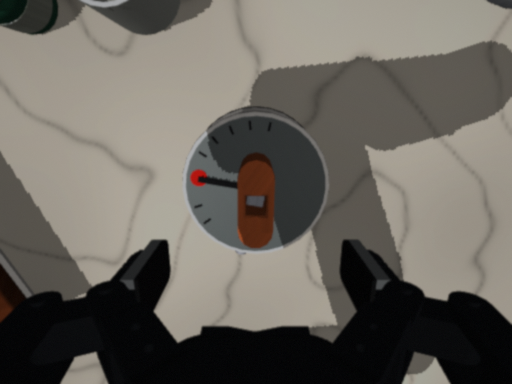

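The knob at (256,200) stands upright on the spindle, within 1 mm of the axis. The pointer tip at (201,179) is on the red dot at (199,178), and the gripper is clear.

```bash
python3 -c "
from h import *
print(job_done())"
```

```text
the job is handed in; nothing more can be done
None
```

The knob is seated on the spindle and released, the pointer tip is on the red dot by the last camera check, and the job is handed in; no verdict came back.

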